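# Vent and open a circulator's pressure cap

### The job

The cooling circulator has to be topped up, so open its pressurised filler cap: turn the cap anticlockwise to its first stop without pushing it down and wait there a good second for the pressure to vent, then press it down and turn it on past the stop until it comes free. Lift it off and set it gently, right way up, on the flat rectangular lid that serves as a drip tray, without disturbing the things beside it.

Things in the scene. Friction and masses are not known exactly. Their poses are not given: they have to be found in the camera images.
- circulator: Cooling circulator, fixed: a grey and white metal box 205 mm deep (x), 170 mm wide (y), 140 mm high, with sight glass, gauge and switch on its front. Origin under its centre on the worktop; x points to its back, z up. Its steel filler neck stands on top, 35 mm nearer the front than the middle.
- neck (a point): Middle of the filler neck's mouth, on its vertical axis, 168 mm above the worktop. A 33 mm tube with a 54 mm flange; two opposite notches in the flange let the cap's two ears through, and beside each, under the flange, a 7.5 mm deep lug makes the first stop. The locked cap's skirt reaches 8.5 mm below the mouth.
- filler_cap: Black pressure cap, loose, about 0.2 kg, starts locked on the neck: a round skirted cup 63 mm across, 23.5 mm high, with an upright grip bar across its top. Origin on its axis at the skirt's lower rim (159.5 mm above the worktop when locked); x along the bar, z up. Locked, the bar runs front to back, along the circulator's x within 3 degrees. Set down, it stands on the skirt's rim.
- flat_lid: Flat rectangular plastic box lid used as a drip tray, 115 mm (its x) by 170 mm (its y), 8 mm thick with a shallow raised edge, lying loose on the worktop to the left or the right of the circulator. Origin under its centre; things stand at 8 mm above it.
- rack_return: Bystander: low black tube rack 101 x 139 x 34 mm, lying on the side of the circulator where the flat lid does not. Origin under its centre.
- cap_bar (a point): Middle of the cap's grip bar, 35 mm above the cap's origin; the bar is 50 mm long (cap x), 16 mm thick, 22 mm high, its top 46 mm above the cap's origin. Seen from above the cap opens anticlockwise: it turns freely to 37 degrees (0.65 rad) past the circulator's x, where its ears meet the first stop.
- cap_ears (a point): Point on the cap's axis level with its ears, 2 mm above its rim. At the first stop press the cap down about 9 mm (7.5 mm just clears the stop, 11 mm is the limit) against its spring (6 N at rest, 14 N at 9 mm) and keep it down while turning on; it is free 71 to 81 degrees (1.24 to 1.41 rad) past the circulator's x, where a second stop ends the turn. Let up, it pops up 3 mm and lifts straight off.
- tape_roll: Bystander: roll of plain tape lying flat on the worktop in front of the circulator, to the right, 62 mm across, 19 mm high. Origin under its centre.
Not all that is in view belongs to the job. Of the things shaped like the filler_cap, the black one is meant.

How it is judged:
By the outcome, as a careful person would: the job done as asked, in the order asked, and still so for the second after the job is handed in, with the robot touching nothing.
It also fails if it takes over 51 s, if anything falls off the work surface, if the arm or the gripper's body presses on something with over 40 N, if the wrist force passes 120 N, or if a joint passes its speed limit or range.

### The arm

A 6-joint arm with a two-finger parallel gripper is mounted at the origin on a cart in front of the work surface, level with it; the furniture and walls round the work are solid. World frame = base frame: x ahead of the robot, y to its left, z up, the work surface at z = 0. Lengths are in m, angles in rad, forces in N, time in s.
With the tool pointing down it reaches from about 0.35 to 0.875 m from the base axis. Payload 4.2 kg.
Tool frame: the origin (TCP) lies midway between the tips of the shut fingers; the grasp point (between the pads) lies behind it (arm.grip_point_offset is the z of the grasp point in the tool frame, in m); z points along the fingers, y is the line along which they close (so a half turn about z gives the same grasp; the last joint's range is limited). The gripper opens to 87 mm and grips with 3 to 60 N. Pads are 19 mm wide; open, the fingers measure 117 mm over their backs; the gripper's body (75 mm by 190 mm) begins 51 mm behind the grasp point.
Start: joints at [-0.886, 0.385, 0.008, 0, -1.194, -0.259], TCP at [0.258, -0.569, 0.223] pointing down, gripper open.
Joint ranges: [-3.14, 3.14], [-1.21, 2.06], [-1.07, 1.41], [-3.16, 2.05], [-2.99, -0.16], [-3.1, 3.1]. Speed limits (rad/s): [2.79, 2.79, 3.14, 3.14, 3.14, 3.14].

### API

Orientations are given as a unit quaternion [x, y, z, w].
In Python, from bench import arm gives the robot as it stands.
- The arm moves only by the shell command python3 -m pendant 'ROWS' [FORCE]. ROWS is JSON, a list that holds one entry, the list of rows, each a list of 7 numbers: the shift along the tool's x, y, z in cm, then the turn, a rotation vector about the tool's x, y, z in degrees, then the closure, from -1 (fully open) to 1 (shut). In form: [[[tx, ty, tz, wx, wy, wz, fingers], ...]]. A call has 1 to 12 rows; each row is the pose to reach, as a shift and turn from the pose commanded when the call began, along the tool's axes at that moment; what a row does not reach only later rows make up. A row lasts 1/10 s, in which the tool goes at most 50 mm and 8.59 degrees, less where a joint would pass 70% of its speed; a pose out of reach is approached as far as the arm can. A call with a gripper value outside its range is refused whole. The fingers move at their own pace and stop on an object; FORCE is the grip in N (left out, the last holds). Time passes only in rows, so rows that repeat a pose let the fingers close. It gives the time, the measured TCP pose, the force, the opening and the grip force at its end, in the units of the state.
- arm.get_obs(): the state, without advancing time (a new reading comes with each control period).
- arm.camera(name): name is "scene" or "top"; returns a dict with "frame" (384x512x3 uint8, red, green, blue), "z_map" (384x512 float32, m along the optical axis (not along the pixel's ray), 0 where there is no reading), "fx", "fy", "cx", "cy" (pixels), "D" ([k1, k2, p1, p2, k3] as OpenCV has them; the pictures are not rectified), "origin" and "rotation" of the camera in the world. Camera axes: x right, y up, looking along -z (the intrinsics and any distortion apply to the point x, -y, -z); pixel columns grow to the right and rows downward; lengths in m; the calibration is good to about 2 mm. A picture is of the moment at which its call begins.
- arm.close_job(): hands the job in; it is judged then, once.
Trained networks look in the newest picture that a camera, given by its name, has taken for a name from the list of things; names that differ only in an ending like _2 or _b are one class to them, and where a whole thing is asked for, a point or a joint stands for the part that bears it (a point fixed in the world has none). Each returns a list of dicts, best first, with "p" (0 to 1); they miss things now and then, are a little off and sometimes report something else, mostly with a low value. They report only what shows in the picture. A call takes as long as a camera call. They do not tell look-alikes from the thing itself.
- arm.regions_of(camera, target): "pixels" (384x512 bool, what is visible of it).
- arm.tip_of(camera, target): "xyz" ([x, y, z] in m, in the coordinates of the camera as it stood for that picture, good to about 4 mm: a listed point, or the origin of a listed thing).
The state is a dict: "t": time; "q": joint angles; "qd": joint speeds; "tau": joint torques, N m; "eef_pos": TCP position; "eef_rot": TCP orientation; "ft_force": force on the tool from outside, world axes, zero at the start; "ft_torque": the same for the moment, N m; "finger_gap": finger opening in m; "grip_force": force on a finger pad.
Only numpy, scipy, OpenCV 4.12 (cv2) and the standard library are available. Lean on these libraries where they do the work, as an engineer would, in place of code of your own. Each camera call takes 0.05 s, during which the arm holds its last target. There are 200 camera calls.

## Working session

There is one attempt and no reset: what is moved stays moved. The work goes in short steps, Python scripts to look and compute and a shell command to move; the robot and the scene stay as the last step left them, time stands still between calls to the robot, and variables do not carry over. Pictures are saved under pics/ and viewed, at most 10 in all, crops included, and the job is handed in when it is done.

```bash
ls; mkdir -p pics
cat > h.py <<'E'
import numpy as np, cv2
from bench import arm
def toworld(c,p): return np.array(c["origin"])+np.array(c["rotation"])@np.array(p)
def px2w(c,u,v,z):
    K=np.array([[c["fx"],0,c["cx"]],[0,c["fy"],c["cy"]],[0,0,1]])
    n=cv2.undistortPoints(np.array([[[u,v]]],float),K,np.array(c["D"]))[0,0]
    return toworld(c,[n[0]*z,-n[1]*z,-z])
def cloud(c,mask):
    v,u=np.nonzero(mask&(c["z_map"]>0)); z=c["z_map"][v,u]
    K=np.array([[c["fx"],0,c["cx"]],[0,c["fy"],c["cy"]],[0,0,1]])
    n=cv2.undistortPoints(np.stack([u,v],1).astype(float)[:,None],K,np.array(c["D"]))[:,0]
    return np.array(c["origin"])+np.stack([n[:,0]*z,-n[:,1]*z,-z],1)@np.array(c["rotation"]).T
E
python3 - <<'E'
from h import *
ims=[]
for n in ["scene","top"]:
    c=arm.camera(n); ims.append(c["frame"]); print(n,np.round(c["origin"],3))
    for t in ["circulator","neck","filler_cap","cap_bar","flat_lid","rack_return","tape_roll"]:
        print(t,[(round(d["p"],2),np.round(toworld(c,d["xyz"]),3).tolist()) for d in arm.tip_of(n,t)[:3]])
    cv2.imwrite(f"pics/{n}0.png",c["frame"][:,:,::-1])
print(arm.get_obs(),arm.grip_point_offset)
E
```

```text
pics
scene [-0.472 -0.687  0.817]Traceback (most recent call last):
  File "<stdin>", line 6, in <module>
  File "h.py", line 3, in toworld
    def toworld(c,p): return np.array(c["origin"])+np.array(c["rotation"])@np.array(p)
                                                   ~~~~~~~~~~~~~~~~~~~~~~~^~~~~~~~~~~~
ValueError: matmul: Input operand 1 has a mismatch in its core dimension 0, with gufunc signature (n?,k),(k,m?)->(n?,m?) (size 3 is different from 4)
```

```bash
sed -i 's/^from bench/from scipy.spatial.transform import Rotation as R\nfrom bench/; s/np.array(c\["rotation"\])/R.from_quat(c["rotation"]).as_matrix()/' h.py
python3 - <<'E'
from h import *
for n in ["scene","top"]:
    c=arm.camera(n); print(n,np.round(c["origin"],3),c["rotation"])
    cv2.imwrite(f"pics/{n}0.png",c["frame"][:,:,::-1])
    for t in ["circulator","neck","filler_cap","cap_bar","flat_lid","rack_return","tape_roll"]:
        print(t,[(round(d["p"],2),np.round(toworld(c,d["xyz"]),3).tolist()) for d in arm.tip_of(n,t)[:3]])
print(arm.get_obs(),arm.grip_point_offset)
E
```

```text
scene [-0.472 -0.687  0.817] [ 0.41321141 -0.25421492 -0.43670132  0.7575771 ]
circulator [(0.64, [0.553, -0.141, -0.003])]
neck [(0.72, [0.52, -0.147, 0.171])]
filler_cap [(0.66, [0.518, -0.148, 0.16]), (0.66, [0.63, 0.075, -0.002]), (0.59, [0.27, -0.49, 0.003])]
cap_bar [(0.89, [0.267, -0.489, 0.031]), (0.87, [0.522, -0.145, 0.192]), (0.56, [0.633, 0.08, 0.032])]
flat_lid [(0.65, [0.476, -0.43, -0.001])]
rack_return [(0.79, [0.479, 0.11, -0.003])]
tape_roll [(0.75, [0.361, -0.285, -0.004])]
top [ 0.306 -0.179  1.41 ] [ 0.03560806 -0.04049597 -0.70364831  0.70849926]
circulator []
neck [(0.78, [0.522, -0.148, 0.17]), (0.48, [0.477, 0.112, -0.001])]
filler_cap [(0.85, [0.52, -0.143, 0.155]), (0.6, [0.633, 0.078, 0.004])]
cap_bar [(0.57, [0.633, 0.076, 0.034]), (0.56, [0.521, -0.147, 0.192])]
flat_lid [(0.58, [0.479, -0.428, -0.004])]
rack_return [(0.8, [0.475, 0.11, 0.002])]
tape_roll [(0.56, [0.361, -0.287, 0.002]), (0.15, [0.476, -0.43, -0.001])]
{'t': 0.9, 'q': array([-8.86401359e-01,  3.84700846e-01,  7.93992669e-03,  5.82820218e-06,
       -1.19398761e+00, -2.58605397e-01]), 'qd': array([ 3.79246461e-06,  1.31687733e-03, -1.05509328e-03,  7.36862945e-04,
        1.64892443e-03,  8.73584161e-05]), 'tau': array([-6.77607295e-04, -3.90460682e+01,  1.87615800e+01,  4.22432274e+00,
        1.54628878e-02, -1.45396791e-05]), 'eef_pos': array([ 0.25818045, -0.56918354,  0.22256609]), 'eef_rot': array([-2.11291260e-01,  9.77423144e-01, -2.25220063e-05,  8.44139438e-06]), 'ft_force': array([-0.06618488,  0.46824197, -0.45039475]), 'ft_torque': array([ 0.02770179, -0.01181701,  0.01029947]), 'grip_force': 0.0, 'finger_gap': 0.08697997846808497} -0.0187
```

View pics/scene0.png

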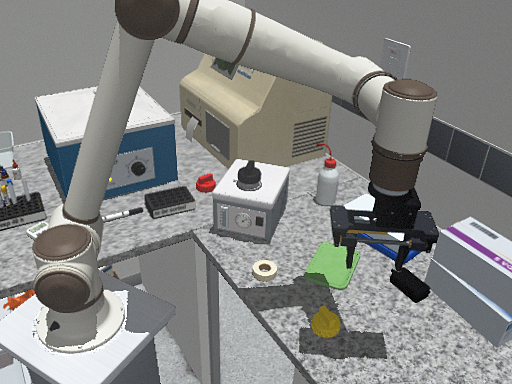

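View pics/top0.png

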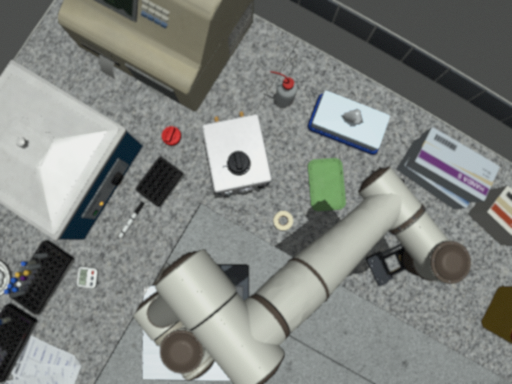

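The black cap is on the circulator at scene (250,175), top (238,162). The red look-alike is at scene (206,183), top (171,135), and a yellow one is at scene (325,322). The black one on the neck fits the description. The green lid is at top (326,185) and the tape roll at top (284,220). Next I'll measure yaw angles and take one confirming crop.

Run:
```python
from h import *
def rect(P,n):
    r=cv2.minAreaRect((P[:,:2]*1000).astype(np.float32)); print(n,len(P),np.round(r[0],1),np.round(r[1],1),round(r[2],1),"z",np.round(np.median(P[:,2]),3))
t=arm.camera("top")
cv2.imwrite("pics/crop1.png",cv2.resize(t["frame"][90:230,180:380],None,fx=4,fy=4,interpolation=cv2.INTER_CUBIC)[:,:,::-1])
for T in ["circulator","flat_lid","cap_bar","filler_cap"]:
    for d in arm.regions_of("top",T)[:2]:
        P=cloud(t,d["pixels"]); print(T,round(d["p"],2),np.round(P.min(0),3),np.round(P.max(0),3))
        if T=="flat_lid": rect(P,"lid"); g=d["pixels"]; v,u=np.nonzero(g); print(u.mean(),v.mean())
for n in ["top","scene"]:
    c=t if n=="top" else arm.camera(n)
    P=cloud(c,np.ones((384,512),bool))
    near=P[np.hypot(P[:,0]-.52,P[:,1]+.147)<.05]
    rect(near[near[:,2]>.198],n+" bar top")
    Q=P[(abs(P[:,2]-.14)<.006)&(np.hypot(P[:,0]-.555,P[:,1]+.142)<.16)]; rect(Q,n+" circ top")
    L=P[(abs(P[:,2]-.008)<.006)&(np.hypot(P[:,0]-.478,P[:,1]+.429)<.12)]
    print(t["fx"])
```

```text
circulator 0.92 [ 0.435 -0.24  -0.005] [ 0.706 -0.041  0.181]
flat_lid 0.64 [ 0.393 -0.489 -0.004] [ 0.564 -0.367  0.018]
lid 1758 [ 478.4 -428.9] [169.6 116.7] 3.6 z 0.006
326.19398752127057 183.7447532614861
cap_bar 0.67 [ 0.601  0.044 -0.002] [0.659 0.109 0.051]
cap_bar 0.57 [ 0.489 -0.175  0.144] [ 0.549 -0.116  0.21 ]
filler_cap 0.92 [ 0.489 -0.178  0.138] [ 0.549 -0.111  0.21 ]
filler_cap 0.53 [ 0.602  0.044 -0.004] [0.659 0.114 0.051]
top bar top 100 [ 520.5 -145.8] [49.1 15.4] 13.5 z 0.206
top circ top 3471 [ 555.4 -138.5] [208.5 172.7] 11.9 z 0.14
438.77663550338883
scene bar top 62 [ 519.1 -149.2] [51.7 13.9] 14.3 z 0.204
scene circ top 1809 [ 551.4 -141.8] [214.8 172.4] 12.1 z 0.139
438.77663550338883
```

View pics/crop1.png

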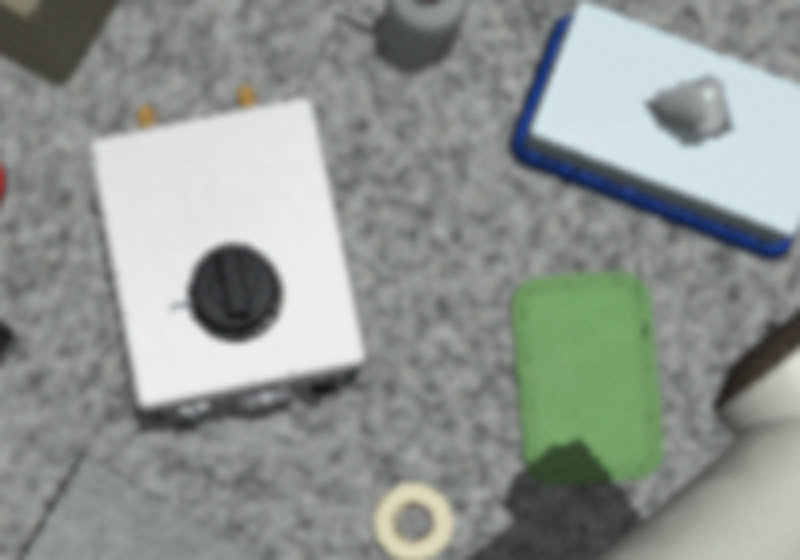

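The crop shows the black cap on the white circulator top at crop (235,292), bar nearly along the box's x. The box yaw is 12° and the bar about 13.5°, with the cap axis at (0.520, -0.147). The lid is empty at (0.478, -0.429), long side along x. These fit the given sizes, so I'll move above the cap.

```bash
python3 -m pendant '[[[-2,1.3,-3,0,0,0,0],[-5,3.3,-3.7,0,0,2,0],[-9,6,-3.7,0,0,4,0],[-13,8.7,-3.7,0,0,6,0],[-17,11.4,-3.7,0,0,8,0],[-21,14.1,-3.7,0,0,10,0],[-25,16.8,-3.7,0,0,11,0],[-29,19.5,-3.7,0,0,11,0],[-33,22.1,-3.7,0,0,11,0],[-37,24.8,-3.7,0,0,11,0],[-40,26.8,-3.7,0,0,11,0],[-41.3,27.6,-3.7,0,0,11,0]]]' 60
python3 -m pendant '[[[0,0,0,0,0,0,0],[0,0,0,0,0,0,0],[0,0,0,0,0,0,0]]]'
python3 - <<'E'
from h import *
o=arm.get_obs(); print(o["t"],o["eef_pos"],R.from_quat(o["eef_rot"]).as_matrix(),o["finger_gap"],o["q"])
c=arm.camera("scene")
for T in ["cap_bar","neck","filler_cap"]: print(T,[(round(d["p"],2),np.round(toworld(c,d["xyz"]),3).tolist()) for d in arm.tip_of("scene",T)])
cv2.imwrite("pics/s2.png",cv2.resize(c["frame"][100:250,180:340],None,fx=4,fy=4,interpolation=cv2.INTER_CUBIC)[:,:,::-1])
E
```

```text
t: 2.4
eef_pos: [0.5217, -0.1447, 0.2596]
eef_rot: [-0.118, 0.993, 0.0, 0.0]
ft_force: [-0.7, -0.9, -0.3]
finger_gap: 0.0433
grip_force: 0.0
t: 2.7
eef_pos: [0.5196, -0.1483, 0.2596]
eef_rot: [-0.116, 0.993, -0.0, -0.0]
ft_force: [-0.3, -0.7, 0.1]
finger_gap: 0.0436
grip_force: 0.0
2.7 [ 0.51959079 -0.14830007  0.25959752] [[-9.73154287e-01 -2.30153530e-01 -2.94553553e-04]
 [-2.30153507e-01  9.73154331e-01 -1.09947537e-04]
 [ 3.11950880e-04 -3.92033836e-05 -9.99999951e-01]] 0.04357787843292411 [ 2.22662263e-02  2.15277556e-01 -1.39226641e-01  1.10203468e-04
 -1.21658906e+00 -1.36086535e+00]
cap_bar [(0.96, [0.268, -0.489, 0.031]), (0.91, [0.523, -0.146, 0.195]), (0.67, [0.633, 0.079, 0.032])]
neck [(0.96, [0.519, -0.146, 0.168])]
filler_cap [(0.82, [0.269, -0.49, 0.002]), (0.66, [0.519, -0.146, 0.162]), (0.5, [0.633, 0.076, -0.006])]
```

View pics/s2.png

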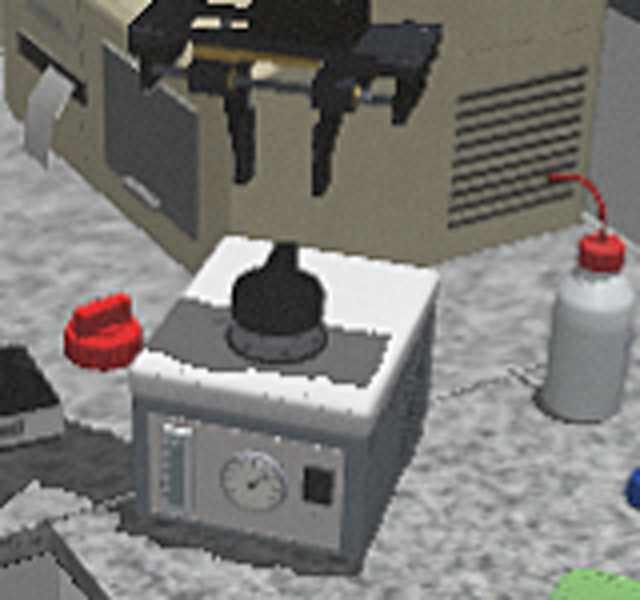

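The crop shows open fingers straddling above the black cap (crop 280,290), aligned across its bar. The networks again give the axis at about (0.520, -0.147). I'll descend and grip.

```bash
python3 -m pendant '[[[0,0.1,2,0,0,0,0],[0,0.1,4,0,0,0,0],[0,0.1,6,0,0,0,0],[0,0.1,7,0,0,0,0],[0,0.1,7.3,0,0,0,0],[0,0.1,7.3,0,0,0,0],[0,0.1,7.3,0,0,0,0]]]'
python3 -m pendant '[[[0,0,0,0,0,0,1],[0,0,0,0,0,0,1],[0,0,0,0,0,0,1],[0,0,0,0,0,0,1],[0,0,0,0,0,0,1],[0,0,0,0,0,0,1]]]' 60
python3 -c "
from h import *
o=arm.get_obs();print(o['t'],o['eef_pos'],o['ft_force'],o['ft_torque'],o['finger_gap'],o['grip_force'])"
```

```text
t: 3.6
eef_pos: [0.5207, -0.1464, 0.1876]
eef_rot: [-0.117, 0.993, -0.0, 0.001]
ft_force: [0.3, 0.0, 0.2]
finger_gap: 0.0434
grip_force: 0.0
t: 4.2
eef_pos: [0.5202, -0.1463, 0.1868]
eef_rot: [-0.117, 0.993, -0.0, 0.0]
ft_force: [-0.8, -0.3, 0.5]
finger_gap: 0.0154
grip_force: 60.0
4.2 [ 0.52018323 -0.1463194   0.18680273] [-0.83400814 -0.25205265  0.50725723] [-0.03922836  0.02540609 -0.02882642] 0.015372481872791286 59.95442748069763
```

```bash
python3 -m pendant '[[[0,0,0,0,0,-6,1],[0,0,0,0,0,-12,1],[0,0,0,0,0,-18,1],[0,0,0,0,0,-24,1],[0,0,0,0,0,-29,1],[0,0,0,0,0,-33,1],[0,0,0,0,0,-33,1],[0,0,0,0,0,-33,1]]]'
python3 -c "
from h import *
o=arm.get_obs();print(o['t'],R.from_quat(o['eef_rot']).as_matrix()[:2,1],np.degrees(np.arctan2(*R.from_quat(o['eef_rot']).as_matrix()[1::-1,1]))-90,o['ft_force'],o['ft_torque'],o['q'][5])"
```

```text
t: 5.0
eef_pos: [0.5204, -0.1463, 0.1868]
eef_rot: [-0.393, 0.919, -0.0, 0.0]
ft_force: [0.8, -0.1, 1.9]
finger_gap: 0.0153
grip_force: 60.0
5.0 [-0.72327189  0.69056308] 46.32529082174014 [ 0.84743957 -0.06239733  1.94810959] [ 0.08055061 -0.05619513 -0.03655127] -0.7885597854659794
```

```bash
cat > s.py <<'E'
from h import *
o=arm.get_obs();print(o['t'],"yaw",round(np.degrees(np.arctan2(*R.from_quat(o['eef_rot']).as_matrix()[1::-1,1]))-90,2),np.round(o['eef_pos'],4),np.round(o['ft_force'],2),np.round(o['ft_torque'],3),round(o['finger_gap'],4))
E
python3 -m pendant '[[[0,0,0,0,0,-1,1],[0,0,0,0,0,-2,1],[0,0,0,0,0,-3,1],[0,0,0,0,0,-3,1]]]' | head -1; python3 s.py
python3 -m pendant '[[[0,0,0,0,0,-0.7,1],[0,0,0,0,0,-1.5,1],[0,0,0,0,0,-1.5,1]]]' | head -1; python3 s.py
```

```text
t: 5.4
5.4 yaw 49.41 [ 0.5207 -0.1465  0.1868] [ 2.25 -1.68  0.91] [-0.451 -0.732 -0.12 ] 0.0151
t: 5.7
5.7 yaw 50.85 [ 0.5207 -0.1464  0.1868] [ 3.25 -1.38  1.07] [-0.704 -1.112 -0.584] 0.0152
```

The moment rose to -0.58 N m at 50.9°, so the ears are against the stop. I'll wait 1.8 s.

```bash
python3 -m pendant '[[[0,0,0,0,0,0,1],[0,0,0,0,0,0,1],[0,0,0,0,0,0,1],[0,0,0,0,0,0,1],[0,0,0,0,0,0,1],[0,0,0,0,0,0,1],[0,0,0,0,0,0,1],[0,0,0,0,0,0,1],[0,0,0,0,0,0,1]]]' | head -1; python3 s.py
python3 -m pendant '[[[0,0,0,0,0,0,1],[0,0,0,0,0,0,1],[0,0,0,0,0,0,1],[0,0,0,0,0,0,1],[0,0,0,0,0,0,1],[0,0,0,0,0,0,1],[0,0,0,0,0,0,1],[0,0,0,0,0,0,1],[0,0,0,0,0,0,1]]]' | head -1; python3 s.py
```

```text
t: 6.6
6.6 yaw 50.89 [ 0.5207 -0.1464  0.1868] [ 4.45 -2.65  0.51] [-0.893 -1.34  -0.624] 0.0155
t: 7.5
7.5 yaw 50.89 [ 0.5207 -0.1464  0.1868] [ 3.99 -3.11  0.99] [-0.892 -1.355 -0.616] 0.0154
```

Now I'll back off about 1.5° and press down 9 mm.

```bash
python3 -m pendant '[[[0,0,0,0,0,1.5,1],[0,0,0.2,0,0,1.5,1],[0,0,0.4,0,0,1.5,1],[0,0,0.6,0,0,1.5,1],[0,0,0.8,0,0,1.5,1],[0,0,0.9,0,0,1.5,1],[0,0,0.9,0,0,1.5,1]]]' | head -1; python3 s.py
```

```text
t: 8.2
8.2 yaw 49.57 [ 0.5208 -0.1465  0.1797] [ 1.59 -0.62  9.31] [-0.357 -0.358 -0.139] 0.0153
```

```bash
python3 -m pendant '[[[0,0,0.1,0,0,0,1],[0,0,0.15,0,0,0,1],[0,0,0.15,0,0,0,1],[0,0,0.15,0,0,0,1]]]' | head -1; python3 s.py
```

```text
t: 8.6
8.6 yaw 49.58 [ 0.5208 -0.1465  0.1786] [ 0.86 -0.25 11.16] [-0.166 -0.212 -0.039] 0.0151
```

```bash
python3 -m pendant '[[[0,0,0.1,0,0,0,1],[0,0,0.1,0,0,0,1],[0,0,0.1,0,0,0,1]]]' | head -1; python3 s.py
```

```text
t: 8.9
8.9 yaw 49.58 [ 0.5208 -0.1465  0.1777] [ 0.47 -1.6  11.42] [-0.13  -0.071 -0.048] 0.0153
```

```bash
python3 -m pendant '[[[0,0,0,0,0,-4,1],[0,0,0,0,0,-8,1],[0,0,0,0,0,-10,1],[0,0,0,0,0,-10,1]]]' | head -1; python3 s.py
```

```text
t: 9.3
9.3 yaw 59.62 [ 0.5207 -0.1464  0.1777] [ 0.2  -0.51 11.53] [-0.117 -0.086  0.003] 0.0152
```

The torque is near zero at 59.6°, so the cap has cleared the first stop. I'll continue to the second.

```bash
python3 -m pendant '[[[0,0,0,0,0,-5,1],[0,0,0,0,0,-10,1],[0,0,0,0,0,-15,1],[0,0,0,0,0,-20,1],[0,0,0,0,0,-25,1],[0,0,0,0,0,-28,1],[0,0,0,0,0,-28,1],[0,0,0,0,0,-28,1]]]' | head -1; python3 s.py
python3 -m pendant '[[[0,0,0,0,0,-1,1],[0,0,0,0,0,-2,1],[0,0,0,0,0,-2,1]]]' | head -1; python3 s.py
```

```text
t: 10.1
10.1 yaw 87.6 [ 0.5207 -0.1464  0.1777] [ 0.92 -1.16 10.87] [-0.029  0.014  0.022] 0.0155
t: 10.4
10.4 yaw 89.6 [ 0.5207 -0.1464  0.1777] [ 0.24 -0.51 11.6 ] [ 0.008 -0.03   0.037] 0.0157
```

```bash
python3 -m pendant '[[[0,0,-0.3,0,0,0,1],[0,0,-0.6,0,0,0,1],[0,0,-0.9,0,0,0,1],[0,0,-1.2,0,0,0,1],[0,0,-1.5,0,0,0,1],[0,0,-1.8,0,0,0,1],[0,0,-1.8,0,0,0,1]]]' | head -1; python3 s.py
```

```text
t: 11.1
11.1 yaw 89.42 [ 0.5194 -0.1463  0.1917] [ 4.95 -3.53 -1.97] [-0.972 -1.072 -0.008] 0.0156
```

```bash
python3 -m pendant '[[[0,0,-0.5,0,0,0,1],[0,0,-1,0,0,0,1],[0,0,-1.5,0,0,0,1],[0,0,-1.5,0,0,0,1]]]' | head -1; python3 s.py
```

```text
t: 11.5
11.5 yaw 89.41 [ 0.5195 -0.146   0.2082] [ 1.22  0.12 -1.38] [ 0.025  0.02  -0.002] 0.0155
```

```bash
python3 -m pendant '[[[0,0,-2,0,0,0,1],[0.5,0,-4,0,0,0,1],[3,0.5,-4.5,0,0,0,1],[6.5,0.9,-4.5,0,0,0,1],[10,1.4,-4.5,0,0,0,1],[13.5,1.8,-4.5,0,0,0,1],[17,2.4,-4.5,0,0,0,1],[20.5,2.9,-4.5,0,0,0,1],[24,3.3,-4.5,0,0,0,1],[27,3.7,-4.5,0,0,0,1],[28.3,3.9,-4.5,0,0,0,1],[28.3,3.9,-4.5,0,0,0,1]]]' | head -1
python3 -m pendant '[[[0,0,3,0,0,0,1],[0,0,6,0,0,0,1],[0,0,9,0,0,0,1],[0,0,12,0,0,0,1],[0,0,13.5,0,0,0,1],[0,0,13.5,0,0,0,1],[0,0,13.5,0,0,0,1]]]' | head -1; python3 s.py
python3 - <<'E'
from h import *
c=arm.camera("scene")
for T in ["cap_bar","filler_cap","flat_lid"]: print(T,[(round(d["p"],2),np.round(toworld(c,d["xyz"]),3).tolist()) for d in arm.tip_of("scene",T)])
cv2.imwrite("pics/s3.png",cv2.resize(c["frame"][150:350,180:440],None,fx=3,fy=3,interpolation=cv2.INTER_CUBIC)[:,:,::-1])
E
```

```text
t: 12.7
t: 13.4
13.4 yaw 89.48 [ 0.4787 -0.4282  0.1188] [ 1.06 -0.82 -1.72] [ 0.013  0.041 -0.01 ] 0.0158
cap_bar [(0.95, [0.266, -0.49, 0.035]), (0.84, [0.48, -0.427, 0.126]), (0.79, [0.633, 0.077, 0.031]), (0.24, [0.521, -0.145, 0.168])]
filler_cap [(0.71, [0.476, -0.424, 0.093]), (0.69, [0.63, 0.074, -0.003]), (0.61, [0.27, -0.49, 0.0])]
flat_lid [(0.97, [0.478, -0.429, -0.001])]
```

View pics/s3.png

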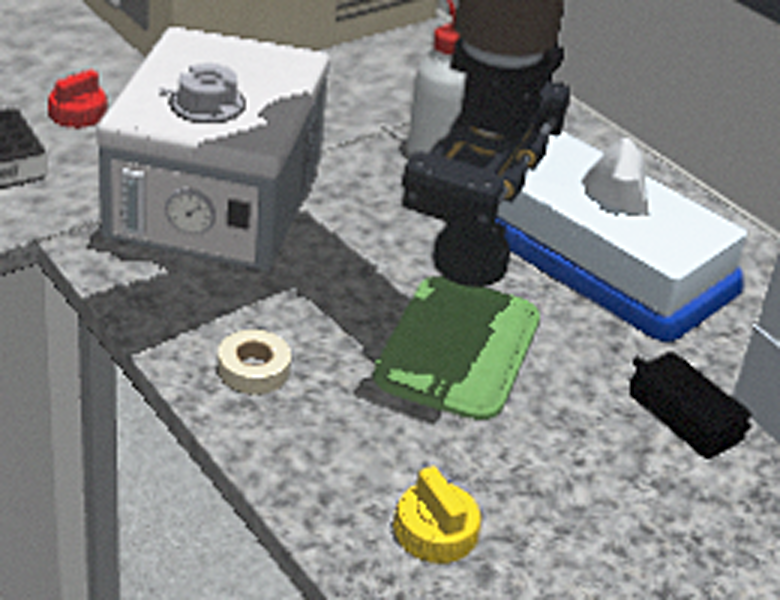

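The picture shows the black cap upright in the gripper (470,250) above the lid, the bare neck (207,92), and the tape and box undisturbed. I'll check clearance to the tissue box, then lower.

```bash
python3 - <<'E'
from h import *
c=arm.camera("top"); P=cloud(c,np.ones((384,512),bool))
Q=P[(P[:,0]>.5)&(P[:,0]<.8)&(P[:,1]<-.42)&(P[:,1]>-.7)&(P[:,2]>.05)&(P[:,2]<.11)]
d=np.hypot(Q[:,0]-.478,Q[:,1]+.429); i=np.argsort(d)[:5]; print(np.round(Q[i],3),np.round(d[i],3))
E
python3 -m pendant '[[[0,0,2,0,0,0,1],[0,0,4,0,0,0,1],[0,0,5.5,0,0,0,1],[0,0,6.8,0,0,0,1],[0,0,7.5,0,0,0,1],[0,0,7.7,0,0,0,1],[0,0,7.7,0,0,0,1],[0,0,7.7,0,0,0,1]]]' | head -1; python3 s.py
```

```text
[[ 0.62  -0.489  0.066]
 [ 0.618 -0.497  0.063]
 [ 0.615 -0.503  0.062]
 [ 0.622 -0.488  0.071]
 [ 0.626 -0.479  0.07 ]] [0.155 0.155 0.156 0.156 0.156]
t: 14.45
14.45 yaw 89.41 [ 0.4786 -0.4292  0.0419] [-0.53 -0.73 -1.13] [ 0.018  0.086 -0.013] 0.0155
```

```bash
python3 -m pendant '[[[0,0,0.1,0,0,0,1],[0,0,0.2,0,0,0,1],[0,0,0.3,0,0,0,1],[0,0,0.4,0,0,0,1],[0,0,0.5,0,0,0,1],[0,0,0.5,0,0,0,1]]]' | head -1; python3 s.py
python3 -m pendant '[[[0,0,0.05,0,0,0,1],[0,0,0.1,0,0,0,1],[0,0,0.1,0,0,0,1]]]' | head -1; python3 s.py
```

```text
t: 15.05
15.05 yaw 89.39 [ 0.478  -0.4287  0.0358] [ 0.04 -0.33 -2.17] [-0.033  0.132 -0.026] 0.0154
t: 15.35
15.35 yaw 89.4 [ 0.4781 -0.4289  0.0354] [ 0.74  0.2  -0.24] [ 0.109  0.228 -0.018] 0.0157
```

```bash
python3 -m pendant '[[[0,0,0.05,0,0,0,1],[0,0,0.05,0,0,0,1],[0,0,0.05,0,0,0,1]]]' | head -1; python3 s.py
```

```text
t: 15.65
15.65 yaw 89.41 [ 0.4783 -0.4289  0.0353] [-0.61  1.7   5.37] [0.586 0.526 0.005] 0.0156
```

The cap is resting on the lid (contact force 5 N). I'll release it and rise straight up.

```bash
python3 -m pendant '[[[0,0,-0.05,0,0,0,0.6],[0,0,-0.05,0,0,0,0.2],[0,0,-0.05,0,0,0,-0.1],[0,0,-0.05,0,0,0,-0.1],[0,0,-0.05,0,0,0,-0.1]]]' 20 | head -1; python3 s.py
python3 -m pendant '[[[0,0,-0.5,0,0,0,-0.1],[0,0,-1.5,0,0,0,-0.1],[0,0,-3,0,0,0,-0.1],[0,0,-5,0,0,0,-0.1],[0,0,-8,0,0,0,-0.1],[0,0,-12,0,0,0,-0.1],[0,0,-15,0,0,0,-0.1],[0,0,-15,0,0,0,-0.1],[0,0,-15,0,0,0,-0.1]]]' | head -1; python3 s.py
python3 - <<'E'
from h import *
c=arm.camera("scene")
for T in ["cap_bar","filler_cap","flat_lid","tape_roll","rack_return"]: print(T,[(round(d["p"],2),np.round(toworld(c,d["xyz"]),3).tolist()) for d in arm.tip_of("scene",T)])
cv2.imwrite("pics/s4.png",cv2.resize(c["frame"][150:350,180:440],None,fx=3,fy=3,interpolation=cv2.INTER_CUBIC)[:,:,::-1])
E
```

```text
t: 16.15
16.15 yaw 89.39 [ 0.4781 -0.4288  0.0349] [-0.91  0.62  0.16] [-0.001  0.082 -0.029] 0.0412
t: 17.05
17.05 yaw 89.38 [ 0.4783 -0.4288  0.1867] [-0.4  -0.43 -1.18] [ 0.028  0.148 -0.032] 0.0476
cap_bar [(0.67, [0.631, 0.08, 0.032]), (0.61, [0.265, -0.488, 0.032])]
filler_cap [(0.84, [0.476, -0.43, 0.007]), (0.78, [0.267, -0.489, 0.001]), (0.59, [0.633, 0.074, -0.005])]
flat_lid [(0.7, [0.48, -0.427, -0.003])]
tape_roll [(0.95, [0.361, -0.286, -0.004])]
rack_return [(0.68, [0.478, 0.112, -0.003])]
```

View pics/s4.png

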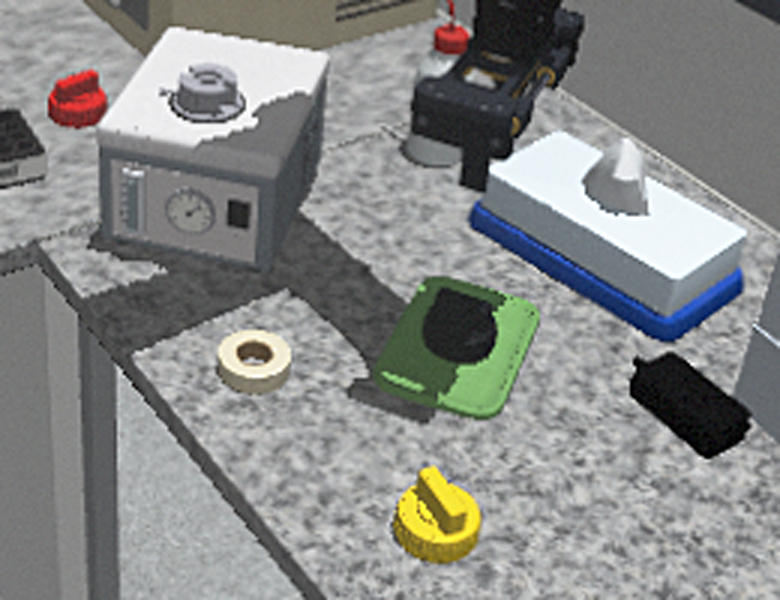

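The picture shows the black cap standing upright on the green lid (460,325). The neck is bare, the gripper is clear, and the lid, tape and rack are where they were.

```bash
python3 -c "
from bench import arm
print(arm.close_job())"
```

```text
the job is handed in; nothing more can be done
None
```

The black filler cap was turned to its first stop, vented there for 1.8 s, pressed and turned free, then set upright on the green lid; the lid, tape roll and rack did not move, and I handed the job in at about 17 s.

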